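Put the stacking desk organiser together

ROBOT

A 6-joint arm with a two-finger parallel gripper is mounted at the origin on a cart in front of the work surface, level with it; the furniture and walls round the work are solid. World frame = base frame: x ahead of the robot, y to its left, z up, the work surface at z = 0. Lengths are in m, angles in rad, forces in N, time in s.
With the tool pointing down it reaches from about 0.325 to 0.85 m from the base axis. Payload 4.4 kg.
Tool frame: the origin (TCP) lies on the centre line of the jaws, within the pads' length; the fingertips stand 14 mm ahead of it and the grasp point (between the pads) lies 5 mm behind it; z points along the fingers, y is the line along which they close (so a half turn about z gives the same grasp; the last joint's range is limited). The gripper opens to 94 mm and grips with 3 to 60 N. Pads are 16 mm wide; open, the fingers measure 119 mm over their backs; the gripper's body (75 mm by 177 mm) begins 78 mm behind the grasp point.
Start: joints at [1.181, 0.207, 1.542, -0, 1.393, -0.15], TCP at [0.137, 0.559, 0.219] pointing down, gripper open.
Joint ranges: [-2.73, 2.73], [-0.86, 2.22], [0.23, 2.46], [-1.11, 4.25], [0.08, 2.63], [-2.82, 2.82]. Speed limits (rad/s): [2.79, 2.79, 3.14, 3.14, 3.14, 3.14].

INTERFACE

Orientations are given as a 3x3 rotation matrix whose columns are the frame's x, y, z axes.
In Python, from station import ctrl gives the robot as it stands.
- The arm moves only by the tool step_hand, called by a JSON object that holds its "op" and its "data". Schema: {"type":"object","properties":{"segments":{"type":"array","items":{"type":"array","items":{"type":"number"},"minItems":7,"maxItems":7},"minItems":1,"maxItems":12},"squeeze":{"type":"number"},"only":{"type":"string"},"quiet":{"type":"boolean"},"lines":{"type":"string"}},"required":["segments"],"additionalProperties":false}. segments is a list of rows, 1 to 12 of them, each of 7 numbers: a rotation vector rx, ry, rz in normalised numbers (1 is pi rad), then dx, dy, dz in normalised numbers (1 is 0.8 m), then the finger opening in m; each row is the pose to reach, as a shift and turn from the pose commanded when the call began, along the tool's axes at that moment; what a row does not reach only later rows make up. A row lasts 1/12 s, in which the tool goes at most 0.0417 m and 0.125 rad, less where a joint would pass 70% of its speed; a pose out of reach is approached as far as the arm can. The fingers move at their own pace and stop on an object; squeeze is the grip in N (left out, the last holds). Time passes only in rows, so rows that do not move let the fingers close. The tool returns the time, the measured TCP pose, the force, the opening and the grip force at its end. only (a regular expression) keeps the lines of the reply that match it, lines (a string "A,B") keeps lines A to B, and quiet returns only ok. Input that does not fit is refused with a message, and nothing moves.
- ctrl.sense(): the state, without advancing time (a new reading comes with each control period).
- ctrl.get_image(name): name is "scene" or "top"; returns (picture, depth): 420x560x3 uint8, red, green, blue; 420x560 float32, m along the optical axis (not along the pixel's ray), 0 where there is no reading.
- ctrl.camera_model(name): a dict with "vfov" (degrees; the focal length in pixels is half the picture's height over the tangent of half this angle, whatever the lens; pixels are square), "cx", "cy" (the principal point, pixels), "view" (4x4, takes a point from world to camera coordinates). Camera axes: x right, y up, looking along -z (the intrinsics and any distortion apply to the point x, -y, -z); pixel columns grow to the right and rows downward; lengths in m; the calibration is good to about 2 mm. A picture is of the moment at which its call begins. camera_model takes no time and is no camera call.
- ctrl.job_done(): hands the job in; it is judged then, once.
Trained networks look in the newest picture that a camera, given by its name, has taken for a name from the list of things; names that differ only in an ending like _2 or _b are one class to them, and where a whole thing is asked for, a point or a joint stands for the part that bears it (a point fixed in the world has none). Each returns a list of dicts, best first, with "confidence" (0 to 1); they miss things now and then, are a little off and sometimes report something else, mostly with a low value. They report only what shows in the picture. A call takes as long as a camera call.
- ctrl.recognise(camera, target): "extent" ([left, top, right, bottom] in pixels, round what is visible of it).
- ctrl.trace(camera, target): "pixels" (420x560 bool, what is visible of it) and "extent" ([left, top, right, bottom] in pixels, round what is visible of it).
The state is a dict: "t": time; "joint_pos": joint angles; "joint_vel": joint speeds; "joint_efforts": joint torques, N m; "position": TCP position; "orientation": TCP orientation; "wrist_force": force on the tool from outside, world axes, zero at the start; "wrist_torque": the same for the moment, N m; "width": finger opening in m; "gripper_force": force on a finger pad.
Only numpy, scipy, OpenCV 4.12 (cv2) and the standard library are available. Lean on these libraries where they do the work, as an engineer would, in place of code of your own. Each camera call takes 0.05 s, during which the arm holds its last target. There are 200 camera calls.

TASK

Put the wooden stacking organiser together on its low base: the deep undivided bin goes on the base, then the tray with two compartments, then the tray with three compartments, and the lid on top, with each piece upright and its foot seated fully down in the rim of the piece below. Leave the mouse, the calculator and the candle where they are.

Things in the scene. Friction and masses are not known exactly. Their poses are not given: they have to be found in the camera images.
- base: Fixed low wooden base: an empty shallow tray, 110 x 58 mm and only 14 mm high, rim wall 4 mm thick (opening 102 x 50 mm) round a grey felt floor 9 mm down. The seated deep bin has its underside 8 mm above this underside. Origin: centre of its underside; x along its length. Room: shelves hang over the desk from x = 0.57 m on (underside at z = 0.62 m) and beside it (y over 0.19 m, at z = 0.3 m).
- deep_bin: Deep wooden open box without divider, 0.13 kg, 54 mm high over all, 110 x 58 mm outside, walls 4 mm, opening 102 x 50 mm. Foot below, 6 mm deep: upper 3 mm is 96 x 44 mm, lower 3 mm 90 x 38 mm. The piece seated in its rim has its underside 48 mm above this underside. Origin: centre of the foot's underside; x along its length, z up.
- two_tray: Wooden open tray, one cross wall (10 mm below the rim) making two compartments, 0.11 kg, 42 mm high over all, 110 x 58 mm outside, walls 4 mm, opening 102 x 50 mm. Foot below, 6 mm deep: upper 3 mm is 96 x 44 mm, lower 3 mm 90 x 38 mm. The piece seated in its rim has its underside 36 mm above this underside. Origin: centre of the foot's underside; x along its length, z up.
- three_tray: Wooden open tray, two cross walls (10 mm below the rim) making three compartments, 0.10 kg, 34 mm high over all, 110 x 58 mm outside, walls 4 mm, opening 102 x 50 mm. Foot below, 6 mm deep: upper 3 mm is 96 x 44 mm, lower 3 mm 90 x 38 mm. The lid seated in its rim has its underside 28 mm above this underside. Origin: centre of the foot's underside; x along its length, z up.
- lid: Flat wooden lid 110 x 58 mm with a grip bar, 0.07 kg. The plate is 6 to 12 mm above the underside; the bar, 44 mm long (x), 12 mm thick (y), stands on its middle, 12 to 36 mm above the underside. Foot below, 6 mm deep: upper 3 mm is 96 x 44 mm, lower 3 mm 90 x 38 mm. Origin: centre of the foot's underside; x along its length, z up.
- mouse: Black computer mouse on the desk, 100 mm long (its x), 58 mm wide, 34 mm high. A bystander. Origin: centre of its underside.
- calculator: Grey pocket calculator on the desk, 124 mm long (its x), 76 mm wide, 17 mm high. A bystander. Origin: centre of its underside.
- candle: Small round candle in a metal cup on the desk, 38 mm across, 15 mm high. A bystander. Origin: centre of its underside.

How it is judged:
By the outcome, as a careful person would: the job done as asked, in the order asked, and still so for the second after the job is handed in, with the robot touching nothing.
It also fails if it takes over 128 s, if anything falls off the work surface, if the arm or the gripper's body presses on something with over 40 N, if the wrist force passes 120 N, or if a joint passes its speed limit or range.

## Working session

There is one attempt and no reset: what is moved stays moved. The work goes in short steps, Python scripts to look and compute and a tool call to move; the robot and the scene stay as the last step left them, time stands still between calls to the robot, and variables do not carry over. Pictures are saved under pics/ and viewed, at most 14 in all, crops included, and the job is handed in when it is done.

```bash
ls; mkdir -p pics; cat > h.py <<'E'
import numpy as np, cv2
from station import ctrl
def cam(n):
    m=ctrl.camera_model(n); V=np.array(m["view"]); f=210/np.tan(np.radians(m["vfov"])/2)
    return m,V,f
def shot(n,fn=None):
    p,d=ctrl.get_image(n)
    if fn: cv2.imwrite("pics/"+fn,np.ascontiguousarray(p[:,:,::-1]))
    return p,d
def cloud(n,d):
    m,V,f=cam(n); v,u=np.mgrid[0:420,0:560]
    X=np.stack([(u-m["cx"])/f*d,-(v-m["cy"])/f*d,-d],-1)
    Vi=np.linalg.inv(V); return X@Vi[:3,:3].T+Vi[:3,3]
E
python3 - <<'E'
from h import *
for n in("scene","top"):
    print(n,{k:(np.round(v,4).tolist() if k=="view" else v) for k,v in ctrl.camera_model(n).items()})
    p,d=shot(n,n+"0.png"); P=cloud(n,d)
    for t in "base deep_bin two_tray three_tray lid mouse calculator candle".split():
        for r in ctrl.trace(n,t)[:2]:
            if r["confidence"]<.3: continue
            q=P[r["pixels"]&(d>0)]
            if len(q)==0: print(t,r["confidence"],r["extent"],"nodepth");continue
            print(t,round(r["confidence"],2),np.round(r["extent"]).tolist(),np.median(q,0).round(3),"z98",np.percentile(q[:,2],98).round(3),len(q))
s=ctrl.sense();print(s["t"],s["position"],s["orientation"])
E
```

```text
pics
scene {'vfov': 43.72303567506279, 'cx': 291.70018565323926, 'cy': 206.44493927707668, 'view': [[0.5537, -0.8327, -0.0011, -0.4526], [0.6494, 0.4311, 0.6264, -0.2857], [-0.5212, -0.3476, 0.7795, -0.8808], [0.0, 0.0, 0.0, 1.0]]}
base 0.59 [219.0, 196.0, 282.0, 240.0] [ 0.476 -0.123  0.006] z98 0.016 1427
base 0.34 [385.0, 204.0, 426.0, 244.0] [ 0.623 -0.399  0.029] z98 0.036 1051
deep_bin 0.87 [230.0, 122.0, 280.0, 169.0] [ 0.638 -0.012  0.032] z98 0.056 1715
two_tray 0.86 [304.0, 234.0, 365.0, 299.0] [ 0.467 -0.328  0.02 ] z98 0.044 2110
three_tray 0.64 [146.0, 149.0, 204.0, 200.0] [0.477 0.081 0.02 ] z98 0.036 1403
lid 0.95 [314.0, 171.0, 351.0, 215.0] [ 0.625 -0.233  0.012] z98 0.038 1051
mouse 0.95 [386.0, 205.0, 424.0, 244.0] [ 0.623 -0.399  0.029] z98 0.036 1091
calculator 0.68 [387.0, 280.0, 442.0, 355.0] [ 0.462 -0.501  0.015] z98 0.019 2706
candle 0.54 [188.0, 137.0, 208.0, 153.0] [0.582 0.104 0.009] z98 0.016 211
top {'vfov': 48.30885355587935, 'cx': 273.871651409976, 'cy': 214.62416006919565, 'view': [[0.0202, -0.9998, 0.0067, -0.2195], [0.9847, 0.0211, 0.173, -0.5263], [-0.1731, 0.0031, 0.9849, -0.9652], [0.0, 0.0, 0.0, 1.0]]}
base 0.89 [217.0, 213.0, 255.0, 265.0] [ 0.477 -0.124  0.006] z98 0.016 1258
deep_bin 0.8 [170.0, 138.0, 207.0, 198.0] [ 0.639 -0.012  0.014] z98 0.057 1622
two_tray 0.85 [310.0, 218.0, 348.0, 276.0] [ 0.469 -0.33   0.01 ] z98 0.044 1486
three_tray 0.8 [126.0, 213.0, 158.0, 267.0] [0.477 0.081 0.012] z98 0.036 1496
lid 0.78 [265.0, 149.0, 303.0, 199.0] [ 0.629 -0.227  0.012] z98 0.037 1224
mouse 0.9 [344.0, 153.0, 371.0, 195.0] [ 0.632 -0.391  0.029] z98 0.036 980
candle 0.62 [125.0, 186.0, 147.0, 202.0] [0.583 0.105 0.009] z98 0.017 258
0.9 [0.13658391 0.55852516 0.21943624] [[-9.71378431e-01  2.37537244e-01 -3.88431105e-05]
 [ 2.37537246e-01  9.71378430e-01 -4.49957890e-05]
 [ 2.70431840e-05 -5.29346244e-05 -9.99999998e-01]]
```

View pictures.

View pics/top0.png

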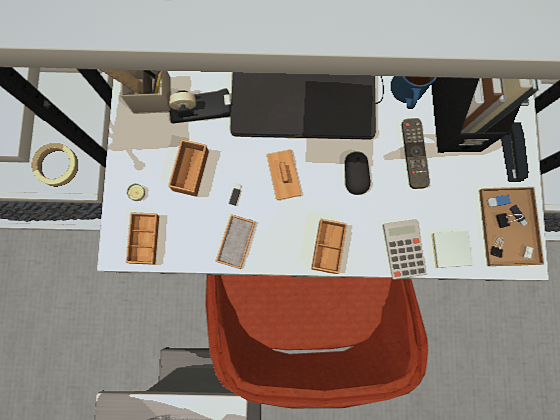

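View pics/scene0.png

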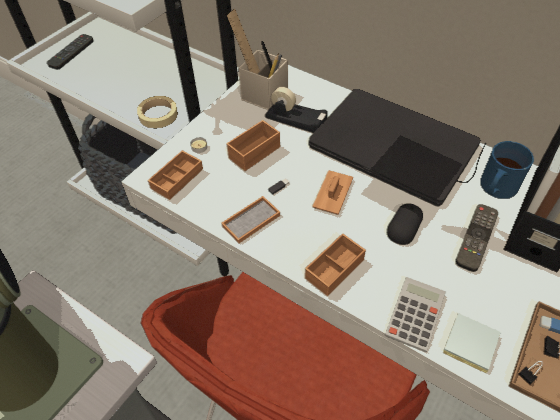

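The top view shows the three boxes, base (235,240), lid (285,175), bystanders; the scene view agrees with the networks. Now fit the rims.

```bash
cat >> h.py <<'E'
def fit(n,t,d,hmin,hmax,P=None):
    """min-area rectangle of the points of target t with z in hmin..hmax"""
    P=cloud(n,d) if P is None else P
    L=ctrl.trace(n,t)
    if not L: return None
    k=np.ones((5,5),np.uint8); mk=cv2.dilate(L[0]["pixels"].astype(np.uint8),k)>0
    q=P[mk&(d>0)&(P[...,2]>hmin)&(P[...,2]<hmax)]
    if len(q)<20: return None
    (x,y),(w,h),a=cv2.minAreaRect((q[:,:2]*1000).astype(np.float32))
    if w<h: w,h,a=h,w,a+90
    a=(a+90)%180-90
    return np.round([x,y,w,h,a,np.median(q[:,2])*1000,np.percentile(q[:,2],98)*1000,L[0]["confidence"]],2).tolist()
E
python3 - <<'E'
from h import *
B=dict(base=(.010,.03),deep_bin=(.046,.07),two_tray=(.037,.06),three_tray=(.029,.05),lid=(.007,.018))
for n in("scene","top"):
    p,d=shot(n);P=cloud(n,d)
    print(n,"desk z",np.median(P[...,2][(abs(P[...,0]-.5)<.1)&(abs(P[...,1]+.1)<.1)&(abs(P[...,2])<.01)]))
    for t,b in B.items(): print(t,fit(n,t,d,*b,P))
    print("bar",fit(n,"lid",d,.03,.05,P))
    q=P[(d>0)&(P[...,2]>.1)&(P[...,1]>.12)&(P[...,1]<.8)&(P[...,0]>0)]
    print(len(q),q.min(0) if len(q) else 0,np.percentile(q,1,axis=0) if len(q) else 0)
E
```

```text
scene desk z 0.000573332930095094
base [476.27, -125.37, 111.27, 61.34, -15.6, 13.53, 17.35, 0.67]
deep_bin [634.72, -18.12, 113.06, 62.7, -13.34, 51.9, 56.63, 0.71]
two_tray [467.51, -329.95, 110.5, 59.12, -9.53, 41.63, 44.89, 0.87]
three_tray [476.39, 76.44, 111.98, 63.17, -0.12, 33.07, 36.97, 0.71]
lid [631.82, -228.79, 115.59, 58.55, 13.07, 12.26, 15.65, 0.56]
bar [631.19, -228.85, 42.23, 12.32, 13.02, 35.61, 39.34, 0.56]
5282 [0.56748774 0.1201909  0.1000249 ] [0.57038365 0.12367827 0.10178476]
top desk z 0.0005886941534551937
base [476.12, -123.79, 110.42, 57.89, -15.48, 13.84, 17.15, 0.75]
deep_bin [635.61, -16.2, 111.84, 59.13, -11.47, 53.5, 57.76, 0.82]
two_tray [467.62, -328.55, 110.4, 58.53, -9.42, 41.76, 45.3, 0.73]
three_tray [476.87, 78.63, 110.11, 59.22, -1.58, 33.78, 38.14, 0.81]
lid [631.7, -227.57, 111.16, 57.94, 13.1, 12.01, 16.13, 0.73]
bar [631.14, -227.73, 43.85, 12.24, 11.91, 35.48, 38.94, 0.73]
4754 [0.57103167 0.12210938 0.10014465] [0.57184032 0.12670647 0.10327019]
```

```bash
cat >> h.py <<'E'
def goto(*wps):
    """wps: (x,y,z,long-axis deg or None) -> tool-axis row values"""
    s=ctrl.sense();R=np.array(s["orientation"]);p=np.array(s["position"])
    th=np.degrees(np.arctan2(R[1,1],R[0,1]))-90   # long axis angle of grasp
    print("t",round(s["t"],2),"p",p.round(4),"yaw",round(th,2),"F",np.round(s["wrist_force"],1),"w",round(s["width"],4))
    for x,y,z,a in wps:
        da=0 if a is None else -((a-th+90)%180-90)
        d=R.T@(np.array([x,y,z])-p)
        # keep the tool vertical: small tilt correction
        print("row [0,0,%.4f,%.4f,%.4f,%.4f]"%(np.radians(da),*d),"dist %.3f"%np.linalg.norm(d))
E
python3 -c "
from h import *
goto((.30,.38,.25,-12.2),(.42,.1,.25,-12.2),(.45,0,.22,-12.2),(.6355,-.0170,.22,-12.2))"
```

```text
t 1.6 p [0.1366 0.5586 0.2195] yaw -13.74 F [ 0.3 -0.1  0.4] w 0.0941
row [0,0,-0.0269,-0.2012,-0.1346,-0.0306] dist 0.244
row [0,0,-0.0269,-0.3842,-0.3781,-0.0306] dist 0.540
row [0,0,-0.0269,-0.4371,-0.4681,-0.0006] dist 0.640
row [0,0,-0.0269,-0.6213,-0.4406,-0.0006] dist 0.762
```

Careful with the scale: shifts go in shares of 0.8 m and turns go in shares of pi rad. That gives: -0.384 m / 0.8 = -0.48, -0.378 m / 0.8 = -0.4725, -0.027 rad / 3.1416 = -0.0086.

{"op": "step_hand", "data": {"segments": [[0,0,-0.0086,-0.25,-0.1688,-0.0375,0.094],[0,0,-0.0086,-0.25,-0.1688,-0.0375,0.094],[0,0,-0.0086,-0.25,-0.1688,-0.0375,0.094],[0,0,-0.0086,-0.25,-0.1688,-0.0375,0.094],[0,0,-0.0086,-0.25,-0.1688,-0.0375,0.094],[0,0,-0.0086,-0.25,-0.1688,-0.0375,0.094],[0,0,-0.0086,-0.48,-0.4725,-0.0375,0.094],[0,0,-0.0086,-0.48,-0.4725,-0.0375,0.094],[0,0,-0.0086,-0.48,-0.4725,-0.0375,0.094],[0,0,-0.0086,-0.48,-0.4725,-0.0375,0.094],[0,0,-0.0086,-0.48,-0.4725,-0.0375,0.094],[0,0,-0.0086,-0.48,-0.4725,-0.0375,0.094]], "squeeze": 30}}

```text
t: 2.6
position: [0.3985, 0.1486, 0.2498]
orientation: [[-0.977, 0.211, 0.001], [0.211, 0.977, 0.0], [-0.001, 0.001, -1.0]]
wrist_force: [0.9, 0.3, -0.4]
width: 0.0939
gripper_force: 0.0
```

```bash
python3 -c "
from h import *
goto((.45,0,.22,-12.2),(.6355,-.0170,.18,-12.2))"
```

```text
t 2.6 p [0.3985 0.1486 0.2498] yaw -12.18 F [ 0.9  0.3 -0.4] w 0.0939
row [0,0,0.0004,-0.0817,-0.1344,0.0299] dist 0.160
row [0,0,0.0004,-0.2666,-0.1119,0.0701] dist 0.297
```

Converted, -0.265 m / 0.8 = -0.3313, -0.13 m / 0.8 = -0.1625.

{"op": "step_hand", "data": {"segments": [[0,0,0,-0.1,-0.1625,0.0375,0.094],[0,0,0,-0.1,-0.1625,0.0375,0.094],[0,0,0,-0.1,-0.1625,0.0375,0.094],[0,0,0,-0.1,-0.1625,0.0375,0.094],[0,0,0,-0.3313,-0.1375,0.0875,0.094],[0,0,0,-0.3313,-0.1375,0.0875,0.094],[0,0,0,-0.3313,-0.1375,0.0875,0.094],[0,0,0,-0.3313,-0.1375,0.0875,0.094],[0,0,0,-0.3313,-0.1375,0.0875,0.094],[0,0,0,-0.3313,-0.1375,0.0875,0.094],[0,0,0,-0.3313,-0.1375,0.0875,0.094]]}}

```text
t: 3.52
position: [0.6339, -0.0132, 0.1781]
orientation: [[-0.977, 0.211, -0.002], [0.211, 0.977, 0.0], [0.002, -0.0, -1.0]]
wrist_force: [-0.4, 0.3, -1.1]
width: 0.0937
gripper_force: 0.0
```

```bash
python3 -c "
from h import *
goto((.6355,-.0170,.028,-12.2))"
```

```text
t 3.52 p [ 0.6339 -0.0132  0.1781] yaw -12.2 F [-0.4  0.3 -1.1] w 0.0937
row [0,0,-0.0001,-0.0027,-0.0034,0.1501] dist 0.150
```

Converted, 0.146 m / 0.8 = 0.1825, 0.12 m / 0.8 = 0.15.

{"op": "step_hand", "data": {"segments": [[0,0,0,-0.0025,-0.0038,0.0625,0.094],[0,0,0,-0.0025,-0.0038,0.1125,0.094],[0,0,0,-0.0025,-0.0038,0.15,0.094],[0,0,0,-0.0025,-0.0038,0.1825,0.094],[0,0,0,-0.0025,-0.0038,0.1825,0.094],[0,0,0,-0.0025,-0.0038,0.1825,0.094]]}}

```text
t: 4.02
position: [0.633, -0.0159, 0.0328]
orientation: [[-0.977, 0.211, -0.004], [0.211, 0.977, 0.001], [0.004, -0.0, -1.0]]
wrist_force: [0.9, 0.8, 0.3]
width: 0.094
gripper_force: 0.0
```

```bash
python3 - <<'E'
from h import *
goto((.6355,-.0170,.032,-12.2))
p,d=shot("scene"); cv2.imwrite("pics/g1.png",cv2.resize(p[80:220,180:340,::-1],None,fx=4,fy=4))
E
```

```text
t 4.02 p [ 0.633  -0.0159  0.0328] yaw -12.18 F [0.9 0.8 0.3] w 0.094
row [0,0,0.0004,-0.0027,-0.0006,0.0008] dist 0.003
```

View pics/g1.png

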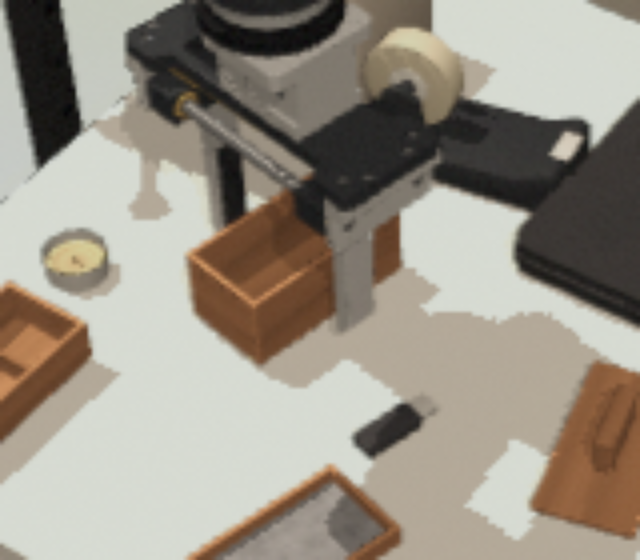

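The fingers straddle the bin at mid-length (crop 345,270). Close and lift.

Converted, -0.11 m / 0.8 = -0.1375, -0.07 m / 0.8 = -0.0875.

{"op": "step_hand", "data": {"segments": [[0,0,0,0,0,0,0.05],[0,0,0,0,0,0,0.05],[0,0,0,0,0,0,0.05],[0,0,0,0,0,0,0.05],[0,0,0,0,0,0,0.05],[0,0,0,0,0,0,0.05],[0,0,0,0,0,0,0.05],[0,0,0,0,0,-0.0375,0.05],[0,0,0,0,0,-0.0875,0.05],[0,0,0,0,0,-0.1375,0.05],[0,0,0,0,0,-0.1375,0.05],[0,0,0,0,0,-0.1375,0.05]], "squeeze": 30}}

```text
t: 5.07
position: [0.6375, -0.0167, 0.1469]
orientation: [[-0.977, 0.211, 0.007], [0.211, 0.977, -0.001], [-0.007, 0.0, -1.0]]
wrist_force: [0.1, 0.2, -1.6]
width: 0.0575
gripper_force: 30.0
```

```bash
python3 - <<'E'
from h import *
goto((.4765,-.1245,.13,-15.5),(.4765,-.1245,.04,-15.5))
for n in("scene","top"):
    p,d=shot(n)
    print(n,fit(n,"deep_bin",d,.10,.19))
E
```

```text
t 5.07 p [ 0.6375 -0.0167  0.1469] yaw -12.19 F [ 0.1  0.2 -1.6] w 0.0575
row [0,0,0.0578,0.1348,-0.1393,0.0159] dist 0.195
row [0,0,0.0578,0.1354,-0.1394,0.1059] dist 0.221
scene [636.88, -17.25, 113.12, 85.23, -10.35, 147.14, 172.55, 0.6]
top [606.81, -7.94, 71.92, 57.39, 73.74, 126.34, 164.19, 0.86]
```

Converted, -0.139 m / 0.8 = -0.1738, 0.135 m / 0.8 = 0.1688, 0.058 rad / 3.1416 = 0.0185.

{"op": "step_hand", "data": {"segments": [[0,0,0.0185,0.1688,-0.1738,0,0.05],[0,0,0.0185,0.1688,-0.1738,0,0.05],[0,0,0.0185,0.1688,-0.1738,0,0.05],[0,0,0.0185,0.1688,-0.1738,0,0.05],[0,0,0.0185,0.1688,-0.1738,0,0.05],[0,0,0.0185,0.1688,-0.1738,0.025,0.05],[0,0,0.0185,0.1688,-0.1738,0.05,0.05],[0,0,0.0185,0.1688,-0.1738,0.05,0.05],[0,0,0.0185,0.1688,-0.1738,0.05,0.05]]}}

```text
t: 6.02
position: [0.4715, -0.1228, 0.1011]
orientation: [[-0.963, 0.268, -0.006], [0.268, 0.963, 0.003], [0.006, 0.001, -1.0]]
wrist_force: [0.1, -0.5, -1.2]
width: 0.0581
gripper_force: 30.0
```

```bash
python3 - <<'E'
from h import *
goto((.4765,-.1245,.04,-15.5))
for n in("scene","top"):
    p,d=shot(n,n+"2.png");P=cloud(n,d)
    L=ctrl.trace(n,"deep_bin"); m=L[0]["pixels"]&(d>0); q=P[m]
    print(n,L[0]["confidence"],L[0]["extent"],np.percentile(q,[1,50,99],axis=0).round(4).tolist())
    print(fit(n,"deep_bin",d,.118,.14,P))
goto((.4765,-.1245,.04,-15.5))
E
```

```text
t 6.02 p [ 0.4715 -0.1228  0.1011] yaw -15.53 F [ 0.1 -0.5 -1.2] w 0.0581
row [0,0,-0.0006,-0.0056,-0.0004,0.0610] dist 0.061
scene 0.59 [214.9, 174.9, 277.4, 222.6] [[0.412, -0.1641, 0.0741], [0.4498, -0.1116, 0.0969], [0.5111, -0.0871, 0.1237]]
[444.83, -121.23, 79.41, 60.88, 79.86, 121.19, 135.63, 0.59]Traceback (most recent call last):
  File "<stdin>", line 5, in <module>
IndexError: list index out of range
```

View pics/scene2.png

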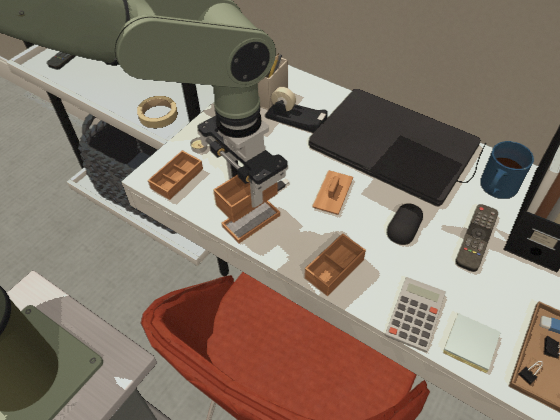

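```bash
cat >> h.py <<'E'
def held(t,n="scene"):
    """extent of the held piece along the grasp's long axis (e) and across, relative to the TCP, mm"""
    p,d=shot(n);P=cloud(n,d);L=ctrl.trace(n,t);s=ctrl.sense()
    R=np.array(s["orientation"]);c=np.array(s["position"]);e=-R[:,0];f=R[:,1]
    if not L: print("none");return
    q=P[L[0]["pixels"]&(d>0)]-c
    for ax,nm in((e,"along"),(f,"across"),(np.array([0,0,1.]),"z")):
        print(nm,np.percentile(q@ax,[.5,2,5,50,95,98,99.5]).round(4)*1000)
    print("rel",L[0]["confidence"],c.round(4))
E
python3 - <<'E'
from h import *
held("deep_bin")
goto((.4765,-.1245,.04,-15.5))
E
```

```text
along [-55.1 -54.6 -54.2 -21.9  40.8  49.4  54.1]
across [-31.8 -30.8 -30.2   3.8  26.2  27.4 100. ]
z [-103.5  -27.2  -25.9   -5.3   20.3   21.5   23.2]
rel 0.83 [ 0.4747 -0.1238  0.1043]
t 6.37 p [ 0.4747 -0.1238  0.1043] yaw -15.48 F [-0.6 -0.  -0.9] w 0.0579
row [0,0,0.0003,-0.0019,-0.0002,0.0643] dist 0.064
```

Converted, 0.046 m / 0.8 = 0.0575, 0.035 m / 0.8 = 0.0438.

{"op": "step_hand", "data": {"segments": [[0,0,0,-0.0025,0,0.025,0.05],[0,0,0,-0.0025,0,0.0438,0.05],[0,0,0,-0.0025,0,0.0575,0.05],[0,0,0,-0.0025,0,0.0575,0.05],[0,0,0,-0.0025,0,0.0575,0.05],[0,0,0,-0.0025,0,0.0575,0.05]]}}

```text
t: 6.87
position: [0.4764, -0.1245, 0.0582]
orientation: [[-0.964, 0.267, 0.001], [0.267, 0.964, -0.001], [-0.001, -0.0, -1.0]]
wrist_force: [1.2, -0.4, -0.8]
width: 0.0577
gripper_force: 30.0
```

```bash
python3 - <<'E'
from h import *
held("deep_bin")
goto((.4765,-.1245,.04,-15.5))
E
```

```text
along [-55.6 -55.3 -54.8 -24.2  38.6  48.3  52.9]
across [-79.8 -30.9 -30.4   5.1  26.   26.7  27.5]
z [-28.  -26.8 -25.9  -6.   19.9  21.   84.2]
rel 0.69 [ 0.4767 -0.1246  0.0585]
t 6.97 p [ 0.4767 -0.1246  0.0585] yaw -15.51 F [ 0.6  0.2 -1.7] w 0.058
row [0,0,-0.0002,0.0003,0.0001,0.0185] dist 0.018
```

Converted, 0.019 m / 0.8 = 0.0238, 0.018 m / 0.8 = 0.0225.

{"op": "step_hand", "data": {"segments": [[0,0,0,0,0,0.01,0.05],[0,0,0,0,0,0.0175,0.05],[0,0,0,0,0,0.0225,0.05],[0,0,0,0,0,0.0225,0.05],[0,0,0,0,0,0.0238,0.05],[0,0,0,0,0,0.0238,0.05]]}}

```text
t: 7.47
position: [0.4762, -0.1245, 0.0414]
orientation: [[-0.964, 0.267, -0.001], [0.267, 0.964, -0.0], [0.0, -0.0, -1.0]]
wrist_force: [-7.8, 3.4, 23.8]
width: 0.0576
gripper_force: 30.0
```

```bash
python3 -c "
from h import *
goto((.4765,-.1245,.04,-15.5))"
```

```text
t 7.47 p [ 0.4762 -0.1245  0.0414] yaw -15.46 F [-7.8  3.4 23.8] w 0.0576
row [0,0,0.0007,-0.0003,0.0000,0.0014] dist 0.001
```

Converted, -0.15 m / 0.8 = -0.1875, -0.12 m / 0.8 = -0.15.

{"op": "step_hand", "data": {"segments": [[0,0,0,0,0,-0.0013,0.094],[0,0,0,0,0,-0.0013,0.094],[0,0,0,0,0,-0.0013,0.094],[0,0,0,0,0,-0.0013,0.094],[0,0,0,0,0,-0.0375,0.094],[0,0,0,0,0,-0.0875,0.094],[0,0,0,0,0,-0.1375,0.094],[0,0,0,0,0,-0.1875,0.094],[0,0,0,0,-0.05,-0.1875,0.094],[0,0,0,0,-0.1,-0.1875,0.094],[0,0,0,0,-0.15,-0.1875,0.094],[0,0,0,0,-0.15,-0.1875,0.094]]}}

```text
t: 8.47
position: [0.4422, -0.2459, 0.1887]
orientation: [[-0.962, 0.273, -0.0], [0.273, 0.962, -0.004], [-0.001, -0.004, -1.0]]
wrist_force: [0.3, 0.0, -0.3]
width: 0.0942
gripper_force: 0.0
```

```bash
python3 - <<'E'
from h import *
for n in("scene","top"):
    p,d=shot(n,n+"3.png")
    print(n,fit(n,"deep_bin",d,.05,.085))
    print(n,fit(n,"two_tray",d,.037,.06))
goto((.4675,-.3292,.16,-9.5),(.4675,-.3292,.027,-9.5))
E
```

```text
scene [476.56, -125.46, 111.87, 60.75, -14.61, 58.63, 64.38, 0.71]
scene [467.72, -329.89, 111.76, 59.0, -9.54, 41.51, 44.91, 0.92]
top [476.2, -125.02, 120.94, 41.37, 2.2, 61.43, 65.76, 0.87]
top None
t 8.77 p [ 0.4438 -0.2386  0.1879] yaw -15.42 F [ 0.9 -0.  -0.1] w 0.0941
row [0,0,-0.1033,-0.0470,-0.0811,0.0278] dist 0.098
row [0,0,-0.1033,-0.0471,-0.0812,0.1608] dist 0.186
```

View pics/scene3.png

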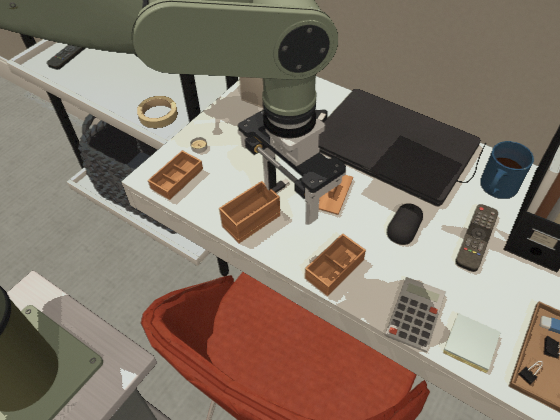

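The bin sits flush on the base (250,212). Next two_tray at (335,265).

Converted, 0.1 m / 0.8 = 0.125, 0.09 m / 0.8 = 0.1125, -0.103 rad / 3.1416 = -0.0328.

{"op": "step_hand", "data": {"segments": [[0,0,-0.0328,-0.0588,-0.1013,0.035,0.094],[0,0,-0.0328,-0.0588,-0.1013,0.035,0.094],[0,0,-0.0328,-0.0588,-0.1013,0.035,0.094],[0,0,-0.0328,-0.0588,-0.1013,0.075,0.094],[0,0,-0.0328,-0.0588,-0.1013,0.1125,0.094],[0,0,-0.0328,-0.0588,-0.1013,0.125,0.094],[0,0,-0.0328,-0.0588,-0.1013,0.125,0.094],[0,0,-0.0328,-0.0588,-0.1013,0.125,0.094]]}}

```text
t: 9.43
position: [0.4676, -0.3295, 0.0884]
orientation: [[-0.986, 0.165, -0.001], [0.165, 0.986, 0.001], [0.001, 0.001, -1.0]]
wrist_force: [-0.3, -0.4, 0.6]
width: 0.0943
gripper_force: 0.0
```

```bash
python3 -c "
from h import *
goto((.4675,-.3292,.027,-9.5))"
```

```text
t 9.43 p [ 0.4676 -0.3295  0.0884] yaw -9.53 F [-0.3 -0.4  0.6] w 0.0943
row [0,0,-0.0004,0.0001,0.0002,0.0614] dist 0.061
```

Converted, 0.061 m / 0.8 = 0.0763, 0.03 m / 0.8 = 0.0375.

{"op": "step_hand", "data": {"segments": [[0,0,0,0,0,0.0375,0.094],[0,0,0,0,0,0.0763,0.094],[0,0,0,0,0,0.0763,0.094],[0,0,0,0,0,0.0763,0.05],[0,0,0,0,0,0.0763,0.05],[0,0,0,0,0,0.0763,0.05],[0,0,0,0,0,0.0763,0.05],[0,0,0,0,0,0.0763,0.05],[0,0,0,0,0,0.0763,0.05],[0,0,0,0,0,0.0763,0.05]]}}

```text
t: 10.27
position: [0.4681, -0.3309, 0.0287]
orientation: [[-0.986, 0.167, 0.002], [0.167, 0.986, -0.001], [-0.002, -0.001, -1.0]]
wrist_force: [-0.5, 0.7, 6.2]
width: 0.0578
gripper_force: 30.0
```

```bash
python3 -c "
from h import *
goto()"
```

```text
t 10.27 p [ 0.4681 -0.3309  0.0287] yaw -9.62 F [-0.5  0.7  6.2] w 0.0578
```

{"op": "step_hand", "data": {"segments": [[0,0,0,0,0,-0.0375,0.05],[0,0,0,0,0,-0.0875,0.05],[0,0,0,0,0,-0.125,0.05],[0,0,0,0,0,-0.125,0.05],[0,0,0,0,0,-0.125,0.05]]}}

```text
t: 10.68
position: [0.4684, -0.3318, 0.1296]
orientation: [[-0.986, 0.167, 0.003], [0.167, 0.986, -0.004], [-0.004, -0.003, -1.0]]
wrist_force: [-0.4, 0.1, -1.5]
width: 0.0578
gripper_force: 30.0
```

```bash
python3 -c "
from h import *
held('two_tray')
goto((.4764,-.1248,.13,-15.5))"
```

```text
along [-53.7 -53.2 -52.7 -15.3  33.4  41.2  53.7]
across [-31.8 -31.4 -30.9   5.   24.1  24.8  25.9]
z [-18.8 -17.9 -17.1  -4.3  17.2  18.2  18.9]
rel 0.7 [ 0.4662 -0.3296  0.1259]
t 10.78 p [ 0.4662 -0.3296  0.1259] yaw -9.62 F [ 0.   0.3 -1.9] w 0.0577
row [0,0,0.1027,0.0242,0.2036,-0.0037] dist 0.205
```

Converted, 0.204 m / 0.8 = 0.255, 0.024 m / 0.8 = 0.03, 0.103 rad / 3.1416 = 0.0328.

{"op": "step_hand", "data": {"segments": [[0,0,0.0328,0.03,0.255,-0.0063,0.05],[0,0,0.0328,0.03,0.255,-0.0063,0.05],[0,0,0.0328,0.03,0.255,-0.0063,0.05],[0,0,0.0328,0.03,0.255,-0.0063,0.05],[0,0,0.0328,0.03,0.255,-0.0063,0.05],[0,0,0.0328,0.03,0.255,-0.0063,0.05],[0,0,0.0328,0.03,0.255,0.0125,0.05],[0,0,0.0328,0.03,0.255,0.0263,0.05],[0,0,0.0328,0.03,0.255,0.0263,0.05],[0,0,0.0328,0.03,0.255,0.0263,0.05],[0,0,0.0328,0.03,0.255,0.0263,0.05]]}}

```text
t: 11.7
position: [0.4772, -0.1259, 0.1057]
orientation: [[-0.963, 0.269, -0.002], [0.269, 0.963, 0.001], [0.002, 0.0, -1.0]]
wrist_force: [0.5, -0.9, -0.9]
width: 0.0582
gripper_force: 30.0
```

```bash
python3 -c "
from h import *
held('two_tray')
goto((.4764,-.1248,.0845,-15.5))"
```

```text
along [-56.8 -56.5 -56.  -22.9  38.6  47.   51.6]
across [-31.1 -30.6 -30.1   2.5  25.9  26.8  28.1]
z [-23.1 -22.2 -21.4  -5.7  12.9  14.1  15.3]
rel 0.84 [ 0.478  -0.1262  0.1067]
t 11.8 p [ 0.478  -0.1262  0.1067] yaw -15.58 F [-0.1 -0.5 -1.9] w 0.0579
row [0,0,-0.0014,0.0019,0.0009,0.0222] dist 0.022
```

Converted, 0.023 m / 0.8 = 0.0288, 0.001 m / 0.8 = 0.0013, -0.001 rad / 3.1416 = -0.0003.

{"op": "step_hand", "data": {"segments": [[0,0,-0.0003,0.0013,0.0013,0.01,0.05],[0,0,-0.0003,0.0013,0.0013,0.0175,0.05],[0,0,-0.0003,0.0013,0.0013,0.0238,0.05],[0,0,-0.0003,0.0013,0.0013,0.0275,0.05],[0,0,-0.0003,0.0013,0.0013,0.0288,0.05],[0,0,-0.0003,0.0013,0.0013,0.0288,0.05]]}}

```text
t: 12.3
position: [0.4764, -0.1239, 0.0847]
orientation: [[-0.964, 0.266, -0.002], [0.266, 0.964, 0.001], [0.002, 0.0, -1.0]]
wrist_force: [-6.6, 1.7, 11.0]
width: 0.0581
gripper_force: 30.0
```

```bash
python3 -c "
from h import *
held('two_tray')
goto((.4764,-.1248,.0845,-15.5))"
```

```text
along [-56.1 -55.6 -55.3 -22.7  38.2  47.7  52.3]
across [-31.9 -30.6 -30.    2.1  26.   26.9  28. ]
z [-24.2 -22.5 -20.9  -5.9  14.1  15.1  16.3]
rel 0.73 [ 0.4764 -0.1239  0.0846]
t 12.4 p [ 0.4764 -0.1239  0.0846] yaw -15.44 F [-5.8  1.4 10.8] w 0.0579
row [0,0,0.0010,-0.0003,-0.0008,0.0001] dist 0.001
```

Converted, 0.16 m / 0.8 = 0.2, 0.12 m / 0.8 = 0.15.

{"op": "step_hand", "data": {"segments": [[0,0,0,0,0,-0.0006,0.094],[0,0,0,0,0,-0.0006,0.094],[0,0,0,0,0,-0.0006,0.094],[0,0,0,0,0,-0.0006,0.094],[0,0,0,0,0,-0.0375,0.094],[0,0,0,0,0,-0.075,0.094],[0,0,0,0,0,-0.1125,0.094],[0,0,0,0,0.05,-0.1125,0.094],[0,0,0,0,0.1,-0.1125,0.094],[0,0,0,0,0.15,-0.1125,0.094],[0,0,0,0,0.2,-0.1125,0.094],[0,0,0,0,0.2,-0.1125,0.094]]}}

```text
t: 13.4
position: [0.5206, 0.0361, 0.1735]
orientation: [[-0.966, 0.26, 0.001], [0.26, 0.966, 0.003], [-0.0, 0.003, -1.0]]
wrist_force: [-0.4, -0.5, -0.3]
width: 0.0941
gripper_force: 0.0
```

```bash
python3 - <<'E'
from h import *
for n in("scene","top"):
    p,d=shot(n,n+"4.png")
    print(n,fit(n,"two_tray",d,.085,.12))
    print(n,fit(n,"three_tray",d,.029,.05))
goto((.4766,.0780,.14,-1.2),(.4766,.0780,.022,-1.2))
E
```

```text
scene [475.59, -124.69, 112.79, 62.51, -14.58, 94.24, 100.24, 0.92]
scene [476.83, 78.26, 111.89, 63.49, -1.89, 32.97, 36.66, 0.84]
top [475.54, -122.95, 110.27, 58.59, -15.18, 97.15, 101.39, 0.85]
top [475.62, 78.69, 107.7, 59.2, -1.03, 33.86, 37.89, 0.73]
t 13.7 p [0.5193 0.0287 0.1732] yaw -15.57 F [ 0.6 -0.3 -0.9] w 0.0939
row [0,0,-0.2509,0.0544,0.0361,0.0332] dist 0.073
row [0,0,-0.2509,0.0543,0.0361,0.1512] dist 0.165
```

View pics/scene4.png

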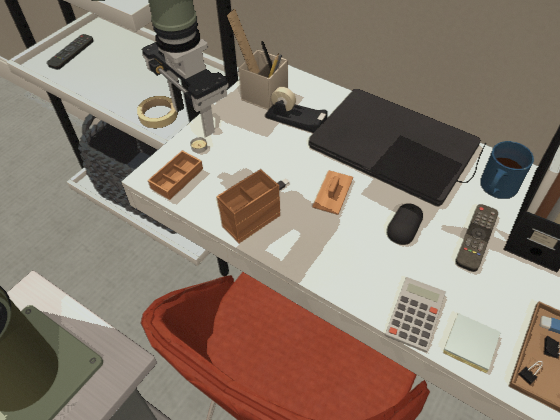

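The two_tray sits flush on the bin (250,205). Next three_tray at (176,174).

Converted, 0.09 m / 0.8 = 0.1125, 0.06 m / 0.8 = 0.075, -0.251 rad / 3.1416 = -0.0799.

{"op": "step_hand", "data": {"segments": [[0,0,-0.0799,0.0675,0.045,0.0375,0.094],[0,0,-0.0799,0.0675,0.045,0.0375,0.094],[0,0,-0.0799,0.0675,0.045,0.0375,0.094],[0,0,-0.0799,0.0675,0.045,0.075,0.094],[0,0,-0.0799,0.0675,0.045,0.1125,0.094],[0,0,-0.0799,0.0675,0.045,0.1125,0.094],[0,0,-0.0799,0.0675,0.045,0.1125,0.094]]}}

```text
t: 14.28
position: [0.476, 0.078, 0.0825]
orientation: [[-1.0, 0.021, -0.004], [0.021, 1.0, -0.0], [0.004, -0.0, -1.0]]
wrist_force: [0.6, 0.2, 0.5]
width: 0.0941
gripper_force: 0.0
```

```bash
python3 -c "
from h import *
goto((.4768,.0783,.023,-1.2))"
```

```text
t 14.28 p [0.476  0.078  0.0825] yaw -1.22 F [0.6 0.2 0.5] w 0.0941
row [0,0,-0.0004,-0.0010,0.0004,0.0595] dist 0.059
```

Converted, 0.058 m / 0.8 = 0.0725, 0.03 m / 0.8 = 0.0375.

{"op": "step_hand", "data": {"segments": [[0,0,0,0,0,0.0375,0.094],[0,0,0,0,0,0.0725,0.094],[0,0,0,0,0,0.0725,0.094],[0,0,0,0,0,0.0725,0.05],[0,0,0,0,0,0.0725,0.05],[0,0,0,0,0,0.0725,0.05],[0,0,0,0,0,0.0725,0.05],[0,0,0,0,0,0.0725,0.05],[0,0,0,0,0,0.0725,0.05],[0,0,0,0,0,0.0725,0.05]]}}

```text
t: 15.12
position: [0.4781, 0.079, 0.0265]
orientation: [[-1.0, 0.019, 0.002], [0.019, 1.0, -0.0], [-0.002, -0.0, -1.0]]
wrist_force: [-1.7, -1.3, 5.9]
width: 0.0577
gripper_force: 30.0
```

{"op": "step_hand", "data": {"segments": [[0,0,0,0,0,-0.0375,0.05],[0,0,0,0,0,-0.0875,0.05],[0,0,0,0,0,-0.125,0.05],[0,0,0,0,0,-0.125,0.05],[0,0,0,0,0,-0.125,0.05]]}}

```text
t: 15.53
position: [0.4787, 0.0793, 0.1273]
orientation: [[-1.0, 0.019, 0.005], [0.019, 1.0, 0.0], [-0.005, 0.0, -1.0]]
wrist_force: [0.4, -0.4, -1.4]
width: 0.0575
gripper_force: 30.0
```

```bash
python3 -c "
from h import *
held('three_tray')
goto((.4757,-.1242,.145,-15.4))"
```

```text
along [-54.4 -53.7 -53.1 -16.1  51.8  53.9  55.9]
across [-31.5 -30.4 -29.8   3.5  26.4  27.1  29.3]
z [-17.4 -16.  -15.1  -2.7  11.4  12.2  13.8]
rel 0.97 [0.4758 0.0793 0.1241]
t 15.63 p [0.4758 0.0793 0.1241] yaw -1.07 F [ 0.1 -0.4 -1.4] w 0.0576
row [0,0,0.2501,-0.0036,-0.2034,-0.0209] dist 0.205
```

Converted, -0.203 m / 0.8 = -0.2538, -0.021 m / 0.8 = -0.0263, 0.25 rad / 3.1416 = 0.0796.

{"op": "step_hand", "data": {"segments": [[0,0,0.0796,-0.0038,0,-0.0263,0.05],[0,0,0.0796,-0.0038,-0.2538,-0.0263,0.05],[0,0,0.0796,-0.0038,-0.2538,-0.0263,0.05],[0,0,0.0796,-0.0038,-0.2538,-0.0263,0.05],[0,0,0.0796,-0.0038,-0.2538,-0.0263,0.05],[0,0,0.0796,-0.0038,-0.2538,-0.0263,0.05],[0,0,0.0796,-0.0038,-0.2538,-0.0263,0.05],[0,0,0.0796,-0.0038,-0.2538,-0.0188,0.05],[0,0,0.0796,-0.0038,-0.2538,-0.0188,0.05],[0,0,0.0796,-0.0038,-0.2538,-0.0188,0.05],[0,0,0.0796,-0.0038,-0.2538,-0.0188,0.05]]}}

```text
t: 16.55
position: [0.4757, -0.1221, 0.1393]
orientation: [[-0.965, 0.264, -0.002], [0.264, 0.965, 0.001], [0.003, 0.001, -1.0]]
wrist_force: [-0.4, 0.3, -1.6]
width: 0.0581
gripper_force: 30.0
```

```bash
python3 -c "
from h import *
held('three_tray')
goto((.4757,-.1242,.117,-15.4))"
```

```text
along [-57.2 -56.9 -56.5 -20.9  41.5  49.   51.6]
across [-31.1 -30.3 -29.8   1.9  26.1  26.8  27.4]
z [-59.5 -20.2 -19.5  -8.5   7.2   8.1   9.2]
rel 0.79 [ 0.4763 -0.1226  0.1401]
t 16.65 p [ 0.4763 -0.1226  0.1401] yaw -15.28 F [-0.6 -0.1 -0.6] w 0.058
row [0,0,0.0021,0.0001,-0.0018,0.0231] dist 0.023
```

Converted, 0.023 m / 0.8 = 0.0288, -0.0015 m / 0.8 = -0.0019, 0.002 rad / 3.1416 = 0.0006.

{"op": "step_hand", "data": {"segments": [[0,0,0.0006,-0.0013,-0.0019,0.01,0.05],[0,0,0.0006,-0.0013,-0.0019,0.0175,0.05],[0,0,0.0006,-0.0013,-0.0019,0.0238,0.05],[0,0,0.0006,-0.0013,-0.0019,0.0275,0.05],[0,0,0.0006,-0.0013,-0.0019,0.0288,0.05],[0,0,0.0006,-0.0013,-0.0019,0.0288,0.05]]}}

```text
t: 17.15
position: [0.4765, -0.1251, 0.1185]
orientation: [[-0.964, 0.267, -0.002], [0.267, 0.964, 0.001], [0.002, 0.0, -1.0]]
wrist_force: [-4.8, 2.5, 9.0]
width: 0.0577
gripper_force: 30.0
```

```bash
python3 -c "
from h import *
held('three_tray')
goto((.4757,-.1242,.117,-15.4))"
```

```text
none
t 17.25 p [ 0.4764 -0.1251  0.1185] yaw -15.5 F [-4.5  1.9  9.4] w 0.0577
row [0,0,-0.0018,0.0009,0.0007,0.0015] dist 0.002
```

Matches the expected seated height (0.1185). Release, and rise towards the lid.

Converted, -0.13 m / 0.8 = -0.1625, -0.11 m / 0.8 = -0.1375.

{"op": "step_hand", "data": {"segments": [[0,0,0,0,0,0,0.094],[0,0,0,0,0,0,0.094],[0,0,0,0,0,0,0.094],[0,0,0,0,0,0,0.094],[0,0,0,0,0,-0.0375,0.094],[0,0,0,0,0,-0.075,0.094],[0,0,0,0,0,-0.1125,0.094],[0,0,0,-0.025,-0.05,-0.1125,0.05],[0,0,0,-0.0625,-0.0875,-0.1125,0.05],[0,0,0,-0.1,-0.125,-0.1125,0.05],[0,0,0,-0.1375,-0.1625,-0.1125,0.05],[0,0,0,-0.1375,-0.1625,-0.1125,0.05]]}}

```text
t: 18.25
position: [0.55, -0.2862, 0.2062]
orientation: [[-0.963, 0.271, 0.001], [0.271, 0.963, -0.003], [-0.002, -0.002, -1.0]]
wrist_force: [-0.2, 0.8, -0.2]
width: 0.064
gripper_force: 0.0
```

```bash
python3 - <<'E'
from h import *
for n in("scene","top"):
    p,d=shot(n,n+"5.png")
    print(n,fit(n,"three_tray",d,.113,.15))
    print(n,fit(n,"lid",d,.007,.018),fit(n,"lid",d,.03,.05))
goto((.6313,-.2281,.12,12.8),(.6313,-.2281,.029,12.8))
E
```

```text
scene [474.5, -125.43, 111.32, 61.5, -15.13, 121.53, 128.1, 0.63]
scene [631.93, -228.75, 113.88, 58.23, 13.05, 12.3, 15.9, 0.62] [631.02, -229.35, 45.81, 12.22, 12.88, 35.47, 37.91, 0.62]
top None
top [620.94, -228.94, 89.93, 57.5, 14.09, 12.11, 15.99, 0.6] [632.88, -230.13, 17.51, 6.79, 1.34, 35.23, 39.64, 0.6]
t 18.65 p [ 0.5478 -0.2788  0.2079] yaw -15.43 F [-0.4  0.2 -0.8] w 0.0503
row [0,0,-0.4928,-0.0669,0.0711,0.0879] dist 0.131
row [0,0,-0.4928,-0.0669,0.0711,0.1789] dist 0.204
```

View pics/scene5.png

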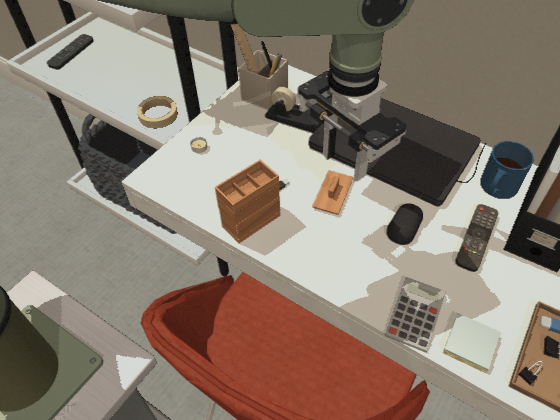

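Three pieces stacked flush (250,200). Now the lid's bar at (333,186).

Converted, 0.13 m / 0.8 = 0.1625, 0.05 m / 0.8 = 0.0625, -0.493 rad / 3.1416 = -0.1569.

{"op": "step_hand", "data": {"segments": [[0,0,-0.1569,-0.0838,0.0888,0.0625,0.05],[0,0,-0.1569,-0.0838,0.0888,0.1,0.05],[0,0,-0.1569,-0.0838,0.0888,0.1,0.05],[0,0,-0.1569,-0.0838,0.0888,0.1,0.05],[0,0,-0.1569,-0.0838,0.0888,0.1375,0.05],[0,0,-0.1569,-0.0838,0.0888,0.1625,0.05],[0,0,-0.1569,-0.0838,0.0888,0.1625,0.05],[0,0,-0.1569,-0.0838,0.0888,0.1625,0.05]]}}

```text
t: 19.32
position: [0.6305, -0.2284, 0.0764]
orientation: [[-0.975, -0.221, -0.003], [-0.221, 0.975, 0.001], [0.002, 0.002, -1.0]]
wrist_force: [-0.5, -0.6, -0.1]
width: 0.0498
gripper_force: 0.0
```

```bash
python3 -c "
from h import *
goto((.6313,-.2283,.0295,12.8))"
```

```text
t 19.32 p [ 0.6305 -0.2284  0.0764] yaw 12.79 F [-0.5 -0.6 -0.1] w 0.0498
row [0,0,-0.0002,-0.0009,-0.0002,0.0469] dist 0.047
```

Converted, 0.046 m / 0.8 = 0.0575, 0.04 m / 0.8 = 0.05.

{"op": "step_hand", "data": {"segments": [[0,0,0,-0.0013,0,0.0313,0.05],[0,0,0,-0.0013,0,0.05,0.05],[0,0,0,-0.0013,0,0.0575,0.05],[0,0,0,-0.0013,0,0.0575,0.05],[0,0,0,-0.0013,0,0.0575,0.05],[0,0,0,-0.0013,0,0.0575,0.005],[0,0,0,-0.0013,0,0.0575,0.005],[0,0,0,-0.0013,0,0.0575,0.005],[0,0,0,-0.0013,0,0.0575,0.005],[0,0,0,-0.0013,0,0.0575,0.005],[0,0,0,-0.0013,0,0.0575,0.005],[0,0,0,-0.0013,0,0.0575,0.005]], "squeeze": 25}}

```text
t: 20.32
position: [0.6327, -0.2295, 0.0316]
orientation: [[-0.975, -0.22, 0.0], [-0.22, 0.975, 0.0], [-0.0, 0.0, -1.0]]
wrist_force: [-0.1, 0.6, 1.0]
width: 0.0116
gripper_force: 25.0
```

{"op": "step_hand", "data": {"segments": [[0,0,0,0,0,-0.0375,0.005],[0,0,0,0,0,-0.0875,0.005],[0,0,0,0,0,-0.1375,0.005],[0,0,0,0,0,-0.1875,0.005],[0,0,0,0,0,-0.1875,0.005],[0,0,0,0,0,-0.1875,0.005]]}}

```text
t: 20.82
position: [0.6349, -0.2307, 0.1859]
orientation: [[-0.975, -0.22, 0.007], [-0.22, 0.975, -0.004], [-0.006, -0.005, -1.0]]
wrist_force: [0.2, -0.6, -0.6]
width: 0.0116
gripper_force: 25.0
```

```bash
python3 -c "
from h import *
held('lid')
goto((.4755,-.1250,.178,-15.4))"
```

```text
along [-53.5 -52.5 -51.5 -19.1  40.3  47.   52.7]
across [-30.4 -29.9 -28.6  -5.6  22.8  24.7  26. ]
z [-19.9 -17.4 -16.4 -13.5   9.6  10.8  11.5]
rel 0.69 [ 0.6318 -0.2291  0.1802]
t 20.92 p [ 0.6318 -0.2291  0.1802] yaw 12.73 F [-0.7  1.6 -1.1] w 0.0117
row [0,0,0.4910,0.1295,0.1360,0.0026] dist 0.188
```

Converted, 0.136 m / 0.8 = 0.17, 0.129 m / 0.8 = 0.1613, 0.491 rad / 3.1416 = 0.1563.

{"op": "step_hand", "data": {"segments": [[0,0,0.1563,0.1613,0.17,0,0.005],[0,0,0.1563,0.1613,0.17,0,0.005],[0,0,0.1563,0.1613,0.17,0,0.005],[0,0,0.1563,0.1613,0.17,0,0.005],[0,0,0.1563,0.1613,0.17,0,0.005],[0,0,0.1563,0.1613,0.17,0.0063,0.005],[0,0,0.1563,0.1613,0.17,0.0125,0.005],[0,0,0.1563,0.1613,0.17,0.0125,0.005],[0,0,0.1563,0.1613,0.17,0.0125,0.005],[0,0,0.1563,0.1613,0.17,0.0125,0.005]]}}

```text
t: 21.75
position: [0.4776, -0.126, 0.1709]
orientation: [[-0.964, 0.266, -0.001], [0.266, 0.964, 0.0], [0.001, 0.0, -1.0]]
wrist_force: [0.1, 0.7, -1.0]
width: 0.012
gripper_force: 25.0
```

```bash
python3 -c "
from h import *
held('lid')
held('lid','top')
goto((.4755,-.1250,.151,-15.4))"
```

```text
along [-55.7 -55.1 -53.1 -18.6  46.4  50.8  53.4]
across [-30.6 -29.9 -29.   -9.9  23.   26.   27.7]
z [-70.1 -24.8 -22.9 -19.7  -2.7   3.7   5.5]
rel 0.65 [ 0.4776 -0.126   0.1713]
none
t 21.95 p [ 0.4774 -0.1258  0.1715] yaw -15.41 F [ 0.9  0.5 -2. ] w 0.0116
row [0,0,-0.0003,0.0021,0.0002,0.0205] dist 0.021
```

Converted, 0.021 m / 0.8 = 0.0263, 0.0015 m / 0.8 = 0.0019.

{"op": "step_hand", "data": {"segments": [[0,0,0,0.0019,0,0.01,0.005],[0,0,0,0.0019,0,0.0163,0.005],[0,0,0,0.0019,0,0.0225,0.005],[0,0,0,0.0019,0,0.025,0.005],[0,0,0,0.0019,0,0.0263,0.005],[0,0,0,0.0019,0,0.0263,0.005]]}}

```text
t: 22.45
position: [0.475, -0.1247, 0.1515]
orientation: [[-0.964, 0.265, -0.001], [0.265, 0.964, 0.0], [0.001, -0.0, -1.0]]
wrist_force: [-3.7, 1.6, 9.7]
width: 0.0118
gripper_force: 25.0
```

```bash
python3 -c "
from h import *
goto((.4755,-.1250,.151,-15.4))"
```

```text
t 22.45 p [ 0.475  -0.1247  0.1515] yaw -15.39 F [-3.7  1.6  9.7] w 0.0118
row [0,0,0.0003,-0.0005,-0.0001,0.0005] dist 0.001
```

Converted, -0.16 m / 0.8 = -0.2, -0.12 m / 0.8 = -0.15.

{"op": "step_hand", "data": {"segments": [[0,0,0,0,0,0,0.05],[0,0,0,0,0,0,0.05],[0,0,0,0,0,0,0.05],[0,0,0,0,0,0,0.05],[0,0,0,0,0,-0.0375,0.05],[0,0,0,0,0,-0.075,0.05],[0,0,0,0,0,-0.1125,0.05],[0,0,0,0,-0.05,-0.1125,0.05],[0,0,0,0,-0.1,-0.1125,0.05],[0,0,0,0,-0.15,-0.1125,0.05],[0,0,0,0,-0.2,-0.1125,0.05],[0,0,0,0,-0.2,-0.1125,0.05]]}}

```text
t: 23.45
position: [0.4311, -0.2853, 0.2404]
orientation: [[-0.962, 0.272, -0.001], [0.272, 0.962, -0.004], [-0.0, -0.004, -1.0]]
wrist_force: [0.5, -0.4, 0.4]
width: 0.0501
gripper_force: 0.0
```

```bash
python3 - <<'E'
from h import *
for n in("scene","top"):
    p,d=shot(n); P=cloud(n,d)
    if n=="scene": cv2.imwrite("pics/fin.png",cv2.resize(p[120:260,180:340,::-1],None,fx=4,fy=4))
    print(n,fit(n,"lid",d,.127,.14,P),fit(n,"lid",d,.15,.17,P))
    q=P[(d>0)&(np.hypot(P[...,0]-.476,P[...,1]+.125)<.065)&(P[...,2]>.126)&(P[...,2]<.14)]
    A=np.c_[q[:,:2]-q[:,:2].mean(0),np.ones(len(q))];print("tilt",np.linalg.lstsq(A,q[:,2],rcond=None)[0].round(4))
E
```

```text
scene [474.24, -125.02, 110.89, 60.37, -15.03, 132.3, 136.99, 0.95] [472.88, -125.73, 43.91, 13.35, -12.78, 155.4, 158.69, 0.95]
tilt [0.0043 0.0156 0.1323]
top [473.93, -123.83, 110.2, 58.27, -15.78, 132.28, 135.62, 0.67] [473.7, -123.91, 43.67, 12.35, -15.92, 155.45, 159.09, 0.67]
tilt [-0.0014  0.0011  0.1323]
```

View pics/fin.png

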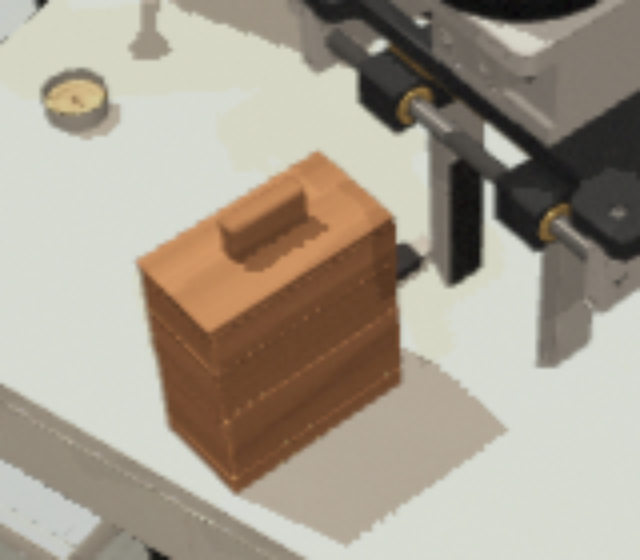

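The lid's plate is at 132 mm and its bar at about 156 mm, as expected when fully seated. It is level, with no gaps between pieces, and the gripper is clear of the stack.

```bash
python3 -c "
from station import ctrl
print(ctrl.job_done())"
```

```text
the job is handed in; nothing more can be done
None
```

The organiser is assembled on its base in the order asked (deep bin, two-compartment tray, three-compartment tray, lid); the cameras show every piece fully seated and level, I didn't touch the mouse, calculator or candle, and the job was handed in after about 24 s.

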